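# Load the cap test rack in reverse order

## Robot

A 7-joint arm with a two-finger parallel gripper is mounted at the origin on the work surface. World frame = base frame: x ahead of the robot, y to its left, z up, the work surface at z = 0. Lengths are in m, angles in rad, forces in N, time in s.
With the tool pointing down it reaches from about 0.425 to 0.925 m from the base axis. Payload 6.8 kg.
Tool frame: the origin (TCP) lies on the centre line of the jaws, within the pads' length; the fingertips stand 14 mm ahead of it and the grasp point (between the pads) lies 5 mm behind it; y points along the fingers, x is the direction in which the jaws open and shut, and the axes are right-handed (so a half turn about y gives the same grasp; the last joint's range is limited). The gripper opens to 85 mm and grips with 20 to 120 N. Pads are 22 mm wide; open, the fingers measure 114 mm over their backs; the gripper's body (76 mm by 85 mm) begins 54 mm behind the grasp point. The pads swing forward as they close: fully open they stand 13 mm farther back than shut.
Start: joints at [-1.397, 0.477, 0.022, 1.555, -0.011, 1.109, -0.083], TCP at [0.188, 0.648, 0.245] pointing down, gripper open.
Joint ranges: [-2.96, 2.96], [-0.34, 2.1], [-1.41, 1.46], [0.24, 2.44], [-1.37, 4.51], [0.17, 1.92], [-2.96, 2.96]. Speed limits (rad/s): [2.39, 2.39, 3.14, 3.14, 3.14, 3.14, 3.14].

## Interface

Orientations are given as a rotation vector (axis times angle).
In Python, from bench import get_obs, vision, ticket gives the robot as it stands. The module is installed in compiled form; this text tells all that it offers.
- The arm moves only by the tool jog_arm, never from a script. Its argument "motion" is a list of rows, each an object of numbers: "gripper": the finger opening in mm, from 0 to 85.4; "tx", "ty", "tz": the shift along the tool's x, y, z in mm; "ax", "ay", "az": the turn, a rotation vector about the tool's x, y, z in rad. In form: [{"gripper": .., "tx": .., "ty": .., "tz": .., "ax": .., "ay": .., "az": ..}, ...]. A call has 1 to 12 rows; each row shifts and turns the commanded pose from where the row before left it, along the tool's axes as they then stand; what a row does not reach is not made up. A row lasts 1/10 s, in which the tool goes at most 50 mm and 8.59 degrees, less where a joint would pass 70% of its speed; a pose out of reach is approached as far as the arm can. A call is refused whole if a number of a shift passes 50 or a number of a turn 0.15, either way. A call with a gripper value outside its range is refused whole. The fingers move at their own pace and stop on an object; "newtons" is the grip in N (left out, the last holds). Time passes only in rows, so rows that do not move let the fingers close. It gives the time, the measured TCP pose, the force and the opening at its end, in the units of the state.
- get_obs(): the state, without advancing time (a new reading comes with each control period).
- vision.grab_frame(name): name is "scene" or "top" or "wrist"; returns the picture (384x512x3 uint8, red, green, blue); there is no depth.
- vision.get_calibration(name): a dict with "camera_matrix" (3x3 intrinsics, pixels), "world_from_camera" (4x4, takes a point from camera to world coordinates). Camera axes: x right, y down, z forward; pixel columns grow to the right and rows downward; lengths in m; the calibration is good to about 2 mm. A picture is of the moment at which its call begins: read the wrist's pose just before it. get_calibration takes no time and is no camera call; for the wrist camera it gives the pose at the moment of the call.
- ticket.hand_in(): hands the job in, once; it reports no verdict.
The state is a dict: "clock": time; "joints": joint angles; "qvel": joint speeds; "tau": joint torques, N m; "tcp_pos": TCP position; "orientation": TCP orientation; "contact_force": force on the tool from outside, world axes, zero at the start; "moment": the same for the moment, N m; "grip_width": finger opening in m.
Only numpy, scipy, OpenCV 4.12 (cv2) and the standard library are available. Lean on these libraries where they do the work, as an engineer would, in place of code of your own. Each camera call takes 0.05 s, during which the arm holds its last target.

## Task

Move the four caps from the plain grey incoming rack into the pockets of the black test rack, one cap in each pocket, in reverse left-to-right order: the cap that started at the left end of its row goes into the right-end pocket, the next one beside it, and so on. Each cap must end upright, flat on its pocket's floor, and let go. Leave the amber glass bottle standing where it is.

Things in the scene. Friction and masses are not known exactly. Their poses are not given: they have to be found in the camera images.
- cap_red_mid (a point): red plastic screw cap, an upright ribbed cylinder 38 mm in diameter and 40 mm tall, mass about 25 g; the point is its centre, 20 mm above its underside; z is up along its axis. It starts on the round pad of its own colour on the incoming rack.
- cap_white_mid (a point): white plastic screw cap, an upright ribbed cylinder 38 mm in diameter and 40 mm tall, mass about 25 g; the point is its centre, 20 mm above its underside; z is up along its axis. It starts on the round pad of its own colour on the incoming rack.
- cap_blue_mid (a point): blue plastic screw cap, an upright ribbed cylinder 38 mm in diameter and 40 mm tall, mass about 25 g; the point is its centre, 20 mm above its underside; z is up along its axis. It starts on the round pad of its own colour on the incoming rack.
- cap_green_mid (a point): green plastic screw cap, an upright ribbed cylinder 38 mm in diameter and 40 mm tall, mass about 25 g; the point is its centre, 20 mm above its underside; z is up along its axis. It starts on the round pad of its own colour on the incoming rack.
- pad_red: red round pad, 54 mm in diameter and 3 mm thick, fixed on the incoming rack (a flat dark grey steel bar 264 x 74 x 12 mm on the cork mat, fixed); it marks where the red cap started and stays there. Origin at the centre of its underside; its y runs along the incoming rack, positive to the left seen from the robot; neighbouring pads are 64 mm apart.
- pad_white: white round pad, 54 mm in diameter and 3 mm thick, fixed on the incoming rack (a flat dark grey steel bar 264 x 74 x 12 mm on the cork mat, fixed); it marks where the white cap started and stays there. Origin at the centre of its underside; its y runs along the incoming rack, positive to the left seen from the robot; neighbouring pads are 64 mm apart.
- pad_blue: blue round pad, 54 mm in diameter and 3 mm thick, fixed on the incoming rack (a flat dark grey steel bar 264 x 74 x 12 mm on the cork mat, fixed); it marks where the blue cap started and stays there. Origin at the centre of its underside; its y runs along the incoming rack, positive to the left seen from the robot; neighbouring pads are 64 mm apart.
- pad_green: green round pad, 54 mm in diameter and 3 mm thick, fixed on the incoming rack (a flat dark grey steel bar 264 x 74 x 12 mm on the cork mat, fixed); it marks where the green cap started and stays there. Origin at the centre of its underside; its y runs along the incoming rack, positive to the left seen from the robot; neighbouring pads are 64 mm apart.
- test_rack: black test rack, a fixed tray 264 mm long (y), 74 mm wide (x) and 14 mm tall, lying flat on the mat. It has four square pockets 57 x 57 mm with yellow floors in a row at y = -96, -32, +32 and +96 mm (x = 0), each 5 mm deep with its floor 9 mm above the origin, so a seated cap's centre is 29 mm above the origin. Origin at the centre of its underside; its y runs along the row, positive to the left seen from the robot.
- bottle_mid (a point): amber glass test bottle, loose, standing upright beyond and between the two racks, 48 mm in diameter, 90 mm tall with a narrower neck; the point is its centre, 45 mm above its underside. Not to be disturbed.
There are look-alikes about, which are no part of the job. What is meant by the part that bears cap_green_mid is not yellow, and is the smaller of those in its own colour.

How it is judged:
At the end, for the whole second after the job is handed in: Each cap rests upright (within 0.1 rad) on the floor of its pocket of the test rack (centre within 14 mm along and across the rack and 3 mm in height of the seated place), the row being the left-to-right reverse of the row of same-coloured pads on the incoming rack; all released and at rest (((y of each of pad_white, pad_blue, pad_green in the frame of pad_red above 0 m and y of cap_red_mid in the frame of test_rack between 0.082 and 0.11 m) or (y of pad_white in the frame of pad_red below 0 m and y of each of pad_blue, pad_green in the frame of pad_red above 0 m and y of cap_red_mid in the frame of test_rack between 0.018 and 0.046 m) or (y of each of pad_white, pad_green in the frame of pad_red above 0 m and y of pad_blue in the frame of pad_red below 0 m and y of cap_red_mid in the frame of test_rack between 0.018 and 0.046 m) or (y of each of pad_white, pad_blue in the frame of pad_red above 0 m and y of pad_green in the frame of pad_red below 0 m and y of cap_red_mid in the frame of test_rack between 0.018 and 0.046 m) or (y of each of pad_white, pad_blue in the frame of pad_red below 0 m and y of pad_green in the frame of pad_red above 0 m and y of cap_red_mid in the frame of test_rack between -0.046 and -0.018 m) or (y of each of pad_white, pad_green in the frame of pad_red below 0 m and y of pad_blue in the frame of pad_red above 0 m and y of cap_red_mid in the frame of test_rack between -0.046 and -0.018 m) or (y of pad_white in the frame of pad_red above 0 m and y of each of pad_blue, pad_green in the frame of pad_red below 0 m and y of cap_red_mid in the frame of test_rack between -0.046 and -0.018 m) or (y of each of pad_white, pad_blue, pad_green in the frame of pad_red below 0 m and y of cap_red_mid in the frame of test_rack between -0.11 and -0.082 m)) and x of cap_red_mid in the frame of test_rack between -0.014 and 0.014 m and z of cap_red_mid in the frame of test_rack between 0.026 and 0.032 m and angle between each of cap_red_mid, cap_white_mid, cap_blue_mid, cap_green_mid's own z axis and vertical below 0.1 rad and linear speed of each of cap_red, cap_white, cap_blue, cap_green below 0.02 m/s and contact force between each of cap_red, cap_white, cap_blue, cap_green and the fingers below 0.01 N and ((y of each of pad_red, pad_blue, pad_green in the frame of pad_white above 0 m and y of cap_white_mid in the frame of test_rack between 0.082 and 0.11 m) or (y of pad_red in the frame of pad_white below 0 m and y of each of pad_blue, pad_green in the frame of pad_white above 0 m and y of cap_white_mid in the frame of test_rack between 0.018 and 0.046 m) or (y of each of pad_red, pad_green in the frame of pad_white above 0 m and y of pad_blue in the frame of pad_white below 0 m and y of cap_white_mid in the frame of test_rack between 0.018 and 0.046 m) or (y of each of pad_red, pad_blue in the frame of pad_white above 0 m and y of pad_green in the frame of pad_white below 0 m and y of cap_white_mid in the frame of test_rack between 0.018 and 0.046 m) or (y of each of pad_red, pad_blue in the frame of pad_white below 0 m and y of pad_green in the frame of pad_white above 0 m and y of cap_white_mid in the frame of test_rack between -0.046 and -0.018 m) or (y of each of pad_red, pad_green in the frame of pad_white below 0 m and y of pad_blue in the frame of pad_white above 0 m and y of cap_white_mid in the frame of test_rack between -0.046 and -0.018 m) or (y of pad_red in the frame of pad_white above 0 m and y of each of pad_blue, pad_green in the frame of pad_white below 0 m and y of cap_white_mid in the frame of test_rack between -0.046 and -0.018 m) or (y of each of pad_red, pad_blue, pad_green in the frame of pad_white below 0 m and y of cap_white_mid in the frame of test_rack between -0.11 and -0.082 m)) and x of cap_white_mid in the frame of test_rack between -0.014 and 0.014 m and z of cap_white_mid in the frame of test_rack between 0.026 and 0.032 m and ((y of each of pad_red, pad_white, pad_green in the frame of pad_blue above 0 m and y of cap_blue_mid in the frame of test_rack between 0.082 and 0.11 m) or (y of pad_red in the frame of pad_blue below 0 m and y of each of pad_white, pad_green in the frame of pad_blue above 0 m and y of cap_blue_mid in the frame of test_rack between 0.018 and 0.046 m) or (y of each of pad_red, pad_green in the frame of pad_blue above 0 m and y of pad_white in the frame of pad_blue below 0 m and y of cap_blue_mid in the frame of test_rack between 0.018 and 0.046 m) or (y of each of pad_red, pad_white in the frame of pad_blue above 0 m and y of pad_green in the frame of pad_blue below 0 m and y of cap_blue_mid in the frame of test_rack between 0.018 and 0.046 m) or (y of each of pad_red, pad_white in the frame of pad_blue below 0 m and y of pad_green in the frame of pad_blue above 0 m and y of cap_blue_mid in the frame of test_rack between -0.046 and -0.018 m) or (y of each of pad_red, pad_green in the frame of pad_blue below 0 m and y of pad_white in the frame of pad_blue above 0 m and y of cap_blue_mid in the frame of test_rack between -0.046 and -0.018 m) or (y of pad_red in the frame of pad_blue above 0 m and y of each of pad_white, pad_green in the frame of pad_blue below 0 m and y of cap_blue_mid in the frame of test_rack between -0.046 and -0.018 m) or (y of each of pad_red, pad_white, pad_green in the frame of pad_blue below 0 m and y of cap_blue_mid in the frame of test_rack between -0.11 and -0.082 m)) and x of cap_blue_mid in the frame of test_rack between -0.014 and 0.014 m and z of cap_blue_mid in the frame of test_rack between 0.026 and 0.032 m and ((y of each of pad_red, pad_white, pad_blue in the frame of pad_green above 0 m and y of cap_green_mid in the frame of test_rack between 0.082 and 0.11 m) or (y of pad_red in the frame of pad_green below 0 m and y of each of pad_white, pad_blue in the frame of pad_green above 0 m and y of cap_green_mid in the frame of test_rack between 0.018 and 0.046 m) or (y of each of pad_red, pad_blue in the frame of pad_green above 0 m and y of pad_white in the frame of pad_green below 0 m and y of cap_green_mid in the frame of test_rack between 0.018 and 0.046 m) or (y of each of pad_red, pad_white in the frame of pad_green above 0 m and y of pad_blue in the frame of pad_green below 0 m and y of cap_green_mid in the frame of test_rack between 0.018 and 0.046 m) or (y of each of pad_red, pad_white in the frame of pad_green below 0 m and y of pad_blue in the frame of pad_green above 0 m and y of cap_green_mid in the frame of test_rack between -0.046 and -0.018 m) or (y of each of pad_red, pad_blue in the frame of pad_green below 0 m and y of pad_white in the frame of pad_green above 0 m and y of cap_green_mid in the frame of test_rack between -0.046 and -0.018 m) or (y of pad_red in the frame of pad_green above 0 m and y of each of pad_white, pad_blue in the frame of pad_green below 0 m and y of cap_green_mid in the frame of test_rack between -0.046 and -0.018 m) or (y of each of pad_red, pad_white, pad_blue in the frame of pad_green below 0 m and y of cap_green_mid in the frame of test_rack between -0.11 and -0.082 m)) and x of cap_green_mid in the frame of test_rack between -0.014 and 0.014 m and z of cap_green_mid in the frame of test_rack between 0.026 and 0.032 m); the robot touches nothing.
It fails at once if the amber bottle is tipped or shifted by more than 25 mm (angle between bottle_mid's own z axis and vertical above 0.35 rad or distance of bottle_mid from where it was at the start of the episode above 0.025 m).
It also fails if it takes over 96 s, if anything falls off the work surface, if the arm or the gripper's body presses on something with over 40 N, if the wrist force passes 120 N, or if a joint passes its speed limit or range.

## Working session

There is one attempt and no reset: what is moved stays moved. The work goes in short steps, Python scripts to look and compute and a tool call to move; the robot and the scene stay as the last step left them, time stands still between calls to the robot, and variables do not carry over. Pictures are saved under pics/ and viewed, and the job is handed in when it is done.

Besides the shell and the picture viewer there is one more tool, called after "Request:" in YAML: its name, and indented under it one key for each argument. jog_arm: Moves the arm, as the interface text tells. Its arguments: {"type":"object","properties":{"motion":{"type":"array"},"newtons":{"type":"number"}},"required":["motion"]}

```bash
mkdir -p pics; python3 - <<'E'
from bench import get_obs, vision
import cv2
o=get_obs()
for k in o: print(k,o[k])
for n in ["scene","top","wrist"]:
    c=vision.get_calibration(n); print(n,c)
    im=vision.grab_frame(n); cv2.imwrite(f'pics/{n}0.png',im[:,:,::-1])
E
```

```text
clock 0.0
joints [-1.39711301  0.47777036  0.02235535  1.55644943 -0.0114883   1.10928444
 -0.08308457]
qvel [ 0.00133872  0.00011291  0.00115465 -0.00145403 -0.00016778  0.00143892
 -0.00143598]
tau [-5.78538165e-04 -5.96459949e+01  1.60766255e+00 -2.81186736e+01
  1.24937898e-02  9.71287343e-03 -7.70415880e-06]
tcp_pos [0.18756539 0.64783427 0.24434679]
orientation [-1.33063063 -0.9982458   1.00045946]
contact_force [-0.65953027 -0.06401326 -0.75072565]
moment [ 0.01682841 -0.02775737 -0.0149383 ]
grip_width 0.08549546172785538
scene {'camera_matrix': array([[398.15506018,   0.        , 247.07280851],
       [  0.        , 398.15506018, 189.61808569],
       [  0.        ,   0.        ,   1.        ]]), 'world_from_camera': array([[-0.76680507,  0.53186268, -0.35934951,  0.82270312],
       [ 0.64187   ,  0.63849772, -0.42464523,  0.41570564],
       [ 0.0035909 , -0.55627578, -0.83098999,  0.89370054],
       [ 0.        ,  0.        ,  0.        ,  1.        ]])}
top {'camera_matrix': array([[352.49763651,   0.        , 256.6205594 ],
       [  0.        , 352.49763651, 188.48286
[... 167 characters left out ...]
217687,  0.03063166, -0.01146237],
       [-0.03206125, -0.14320633, -0.9891734 ,  0.90862723],
       [ 0.        ,  0.        ,  0.        ,  1.        ]])}
wrist {'camera_matrix': array([[302.69433667,   0.        , 259.90158796],
       [  0.        , 302.69433667, 189.64668665],
       [  0.        ,   0.        ,   1.        ]]), 'world_from_camera': array([[ 2.78580356e-01,  9.17360313e-01,  2.84329108e-01,
         1.16998512e-01],
       [ 9.60412759e-01, -2.65918839e-01, -8.30331422e-02,
         6.69647122e-01],
       [-5.62842888e-04,  2.96204706e-01, -9.55124314e-01,
         3.73374185e-01],
       [ 0.00000000e+00,  0.00000000e+00,  0.00000000e+00,
         1.00000000e+00]])}
```

View images.

View pics/top0.png

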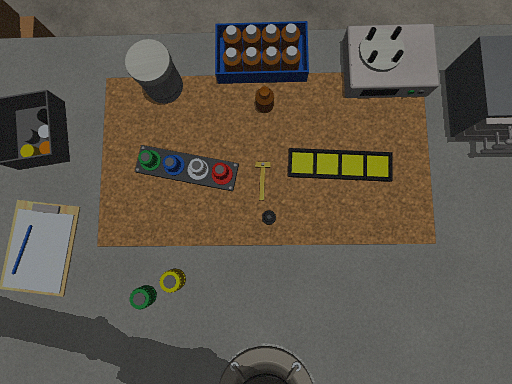

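View pics/scene0.png

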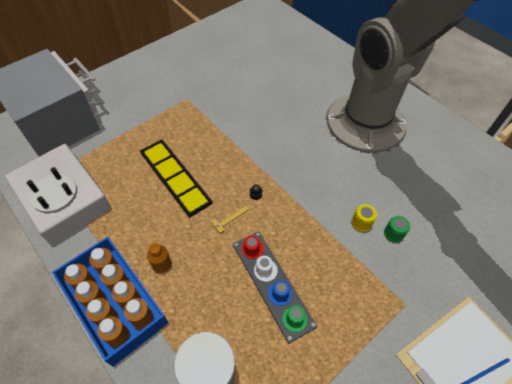

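```bash
cat > h.py <<'E'
import numpy as np, cv2
from bench import get_obs, vision
from scipy.spatial.transform import Rotation as R
def proj(c,P):
    K=c["camera_matrix"];T=np.linalg.inv(c["world_from_camera"])
    p=K@(T[:3,:3]@np.asarray(P,float)+T[:3,3]); return p[:2]/p[2]
def back(c,uv,z):
    K=c["camera_matrix"];T=c["world_from_camera"]
    d=T[:3,:3]@np.linalg.solve(K,[uv[0],uv[1],1.]); o=T[:3,3]
    return o+d*(z-o[2])/d[2]
E
python3 - <<'E'
from h import *
print(R.from_rotvec(get_obs()["orientation"]).as_matrix().round(3))
im=cv2.imread('pics/top0.png')
cv2.imwrite('pics/top0z.png',cv2.resize(im,(768,576),interpolation=cv2.INTER_CUBIC))
E
```

```text
[[ 0.278 -0.    -0.961]
 [ 0.961 -0.001  0.278]
 [-0.001 -1.    -0.   ]]
```

```bash
python3 - <<'E'
from h import *
im=cv2.imread('pics/top0.png')
a=cv2.resize(im[135:200,125:250],(780,406),interpolation=cv2.INTER_CUBIC)
cv2.imwrite('pics/z1.png',a)
b=cv2.resize(im[140:190,280:400],(720,300),interpolation=cv2.INTER_CUBIC)
cv2.imwrite('pics/z2.png',b)
s=cv2.imread('pics/scene0.png')
b=cv2.resize(s[190:345,225:420],(780,600),interpolation=cv2.INTER_CUBIC)
cv2.imwrite('pics/z3.png',b)
E
```

```text
(no output)
```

View pics/z1.png

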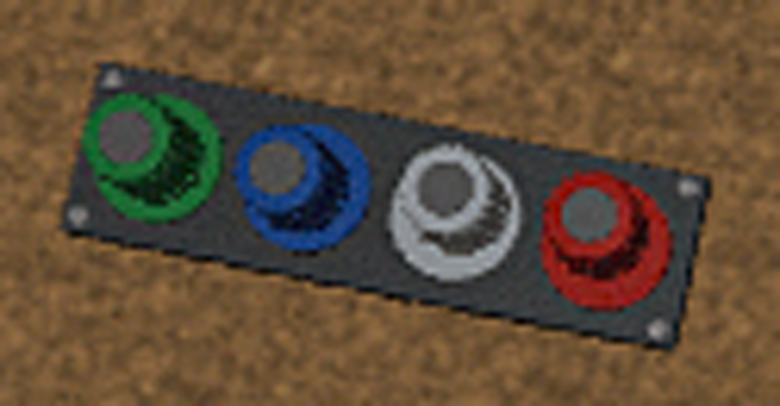

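View pics/z3.png

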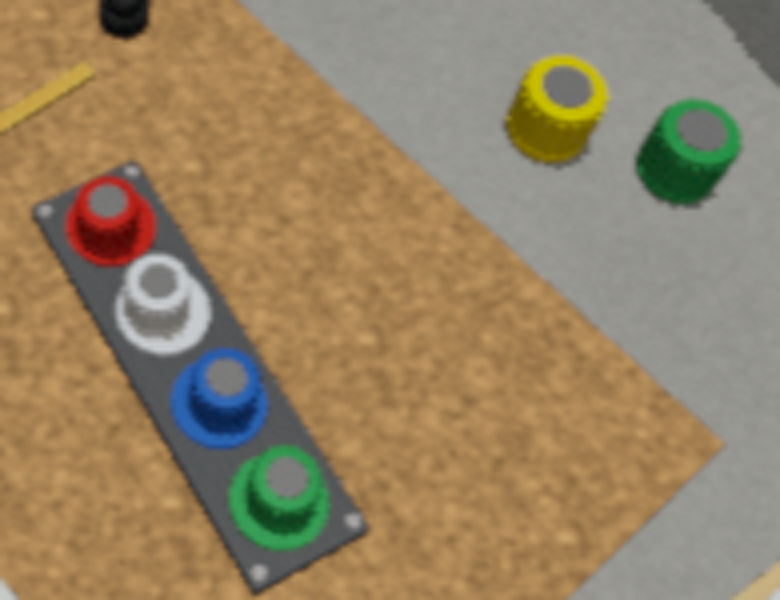

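View pics/wrist0.png

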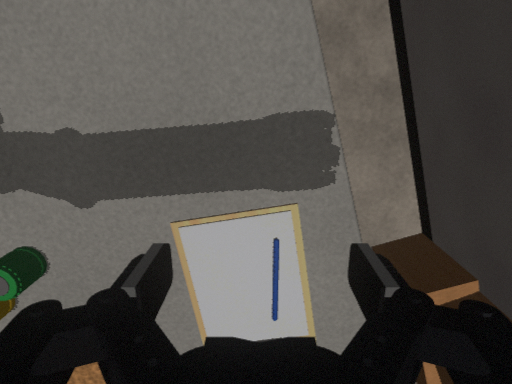

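```bash
python3 - <<'E'
from h import *
from scipy.optimize import least_squares
C={n:vision.get_calibration(n) for n in("top","scene")}
I={n:cv2.imread(f'pics/{n}0.png') for n in C}
# pockets: yellow centroids
roi={"top":(285,140,400,190),"scene":(130,130,220,225)}
Y={}
for n in C:
    x0,y0,x1,y1=roi[n]; hsv=cv2.cvtColor(I[n][y0:y1,x0:x1],cv2.COLOR_BGR2HSV)
    m=cv2.inRange(hsv,(25,180,100),(35,255,255))
    k,l,s,c=cv2.connectedComponentsWithStats(m)
    g=[(c[i]+[x0,y0],s[i,4]) for i in range(1,k) if s[i,4]>50]
    g.sort(key=lambda t:(t[0][0] if n=="top" else -t[0][1])) # left(y+) first ; 
    Y[n]=[t[0] for t in g]; print(n,[(t[0].round(1),t[1]) for t in g])
def z(p,s,o): return [(p[0]+.5)/s-.5+o[0],(p[1]+.5)/s-.5+o[1]]
caps=["green","blue","white","red"]
D={"top":[z(p,6.24,(125,135)) for p in [(125,137),(277,166),(445,189),(589,214)]],
   "scene":[z(p,4,(225,190)) for p in [(288,479),(226,379),(158,279),(107,201)]]}
offs=[.096,.032,-.032,-.096]
def fit(obs,zs,label):
    def f(p):
        r=[]
        for n in C:
            for q,o in zip(obs[n],offs):
                P=[p[0]-np.sin(p[2])*o,p[1]+np.cos(p[2])*o,p[3]]
                r+=list(proj(C[n],P)-q)
        return r
    s=least_squares(f,[.65,0.1 if zs>.03 else -.1,0,zs]); print(label,s.x.round(4),"res",np.round(s.fun,1))
    p=s.x
    for o in offs: print("  ",o,np.round([p[0]-np.sin(p[2])*o,p[1]+np.cos(p[2])*o],4))
fit(Y,.011,"test"); fit(D,.057,"caps")
for n in C:
  print(n,"per-cam", [back(C[n],q,.057)[:2].round(3) for q in D[n]],[back(C[n],q,.011)[:2].round(3) for q in Y[n]])
print("bottle cap",back(C["top"],(264,90),.09),"cyl", back(C["top"],(150,55),.2))
E
```

```text
top [(array([302. , 162.5]), np.int32(424)), (array([327. , 163.5]), np.int32(424)), (array([352.1, 164.7]), np.int32(427)), (array([377.1, 165.7]), np.int32(429))]
scene [(array([192.9, 199.3]), np.int32(403)), (array([180.2, 183. ]), np.int32(369)), (array([168.1, 167.6]), np.int32(344)), (array([156.8, 152.9]), np.int32(316))]
test [ 0.5645 -0.1975 -0.0607  0.0136] res [ 0.  -0.1 -0.1 -0.  -0.1  0.   0.1  0.1 -0.  -0.1  0.  -0.   0.1  0.
 -0.1  0.1]
   0.096 [ 0.5703 -0.1017]
   0.032 [ 0.5665 -0.1656]
   -0.032 [ 0.5626 -0.2294]
   -0.096 [ 0.5587 -0.2933]
caps [ 0.562   0.1968 -0.1737  0.0672] res [-0.2  0.2  0.6 -0.4 -0.9 -0.1  1.6  0.   0.7  0.8 -0.4  0.1  1.1  1.1
 -0.6 -1.7]
   0.096 [0.5786 0.2914]
   0.032 [0.5675 0.2284]
   -0.032 [0.5565 0.1653]
   -0.096 [0.5454 0.1023]
top per-cam [array([0.582, 0.295]), array([0.569, 0.233]), array([0.559, 0.165]), array([0.548, 0.108])] [array([ 0.571, -0.102]), array([ 0.567, -0.166]), array([ 0.563, -0.23 ]), array([ 0.559, -0.294])]
scene per-cam [array([0.576, 0.288]), array([0.563, 0.226]), array([0.553, 0.159]), array([0.544, 0.103])] [array([ 0.57 , -0.103]), array([ 0.566, -0.167]), array([ 0.562, -0.232]), array([ 0.557, -0.296])]
bottle cap [ 0.73577794 -0.00602723  0.09      ] cyl [0.77263245 0.23999711 0.2       ]
```

```bash
python3 - <<'E'
from h import *
from scipy.optimize import least_squares
C={n:vision.get_calibration(n) for n in("top","scene")}
I={n:cv2.imread(f'pics/{n}0.png') for n in C}
def z(p,s,o): return np.array([(p[0]+.5)/s-.5+o[0],(p[1]+.5)/s-.5+o[1]])
D={"top":[z(p,6.24,(125,135)) for p in [(125,137),(277,166),(445,189),(589,214)]],
   "scene":[z(p,4,(225,190)) for p in [(288,479),(226,379),(158,279),(107,201)]]}
for i,nm in enumerate(["green","blue","white","red"]):
    q={}
    for n in C:
        u,v=D[n][i].astype(int); w=I[n][v-5:v+6,u-5:u+6]
        S=cv2.resize(w,None,fx=8,fy=8,interpolation=cv2.INTER_CUBIC)
        hsv=cv2.cvtColor(S,cv2.COLOR_BGR2HSV)
        m=((hsv[...,1]<70)&(hsv[...,2]>70)&(hsv[...,2]<135)).astype(np.uint8)
        k,l,s,c=cv2.connectedComponentsWithStats(m); j=l[44,44]
        q[n]=(c[j]+.5)/8-.5+[u-5,v-5] ; print(nm,n,q[n].round(2),s[j,4]/64,D[n][i].round(2))
    for zz in (None,.0596):
        f=lambda p:np.concatenate([proj(C[n],[p[0],p[1],p[2] if zz is None else zz])-q[n] for n in C])
        r=least_squares(f,[.57,.2,.06]); print("   ",r.x.round(4),r.fun.round(2))
E
```

```text
green top [144.61 156.47] 53.359375 [144.61 156.54]
green scene [296.33 311.55] 56.25 [296.62 309.38]
    [0.5807 0.2918 0.0634] [ 0.18 -0.17  0.21  0.01]
    [0.5804 0.292  0.06  ] [0.64 0.3  0.17 0.54]
blue top [168.88 161.38] 52.421875 [168.97 161.18]
blue scene [281.11 286.34] 53.078125 [281.12 284.38]
    [0.5677 0.2311 0.0619] [ 0.18 -0.17  0.22  0.01]
    [0.5675 0.2311 0.06  ] [0.44 0.1  0.19 0.34]
white top [195.79 164.83] 65.25 [195.89 164.87]
white scene [264.12 261.76] 42.203125 [264.12 259.38]
    [0.5581 0.1643 0.0609] [ 0.11 -0.11  0.14  0.01]
    [0.558  0.1642 0.06  ] [0.25 0.04 0.12 0.2 ]
red top [219.05 168.99] 54.796875 [218.97 168.88]
red scene [251.45 241.32] 46.671875 [251.38 239.88]
    [0.5468 0.1069 0.0599] [ 0.05 -0.05  0.07  0.01]
    [0.5468 0.1068 0.06  ] [ 0.08 -0.02  0.06  0.05]
```

Request:
jog_arm:
  motion:
    - {"gripper":70,"ay":0.146}
    - {"ay":0.146}
    - {"ay":0.146}
    - {"ay":0.146}
    - {"ay":0.146}
    - {"ay":0.146}
    - {"ay":0.146}
    - {"ay":0.146}
    - {"ay":0.146}
    - {"ay":0.146}
  newtons: 30

```text
schema error: expected keys gripper, tx, ty, tz, ax, ay, az
```

```bash
cat >> h.py <<'E'
CAP=dict(red=(.5468,.1068),white=(.558,.1642),blue=(.5676,.2311),green=(.5805,.292))
POC=dict(red=(.5703,-.1017),white=(.5665,-.1656),blue=(.5626,-.2294),green=(.5587,-.2933))
def delta(x,y,z,yaw):
    o=get_obs(); M=R.from_rotvec(o["orientation"]).as_matrix()
    d=M.T@(np.array([x,y,z])-o["tcp_pos"])*1000
    T=np.column_stack([[np.cos(yaw),np.sin(yaw),0],[0,0,-1],[-np.sin(yaw),np.cos(yaw),0]])
    a=R.from_matrix(M.T@T).as_rotvec()
    print("t",o["clock"],"tcp",o["tcp_pos"].round(4),"shift mm",d.round(1),"turn",a.round(4),"rows>=",np.ceil(np.abs(d).max()/50),np.linalg.norm(d)/50,"F",o["contact_force"].round(1),"w",round(o["grip_width"],4))
    # shift in the target-orientation axes too
    print("   in turned axes",(T.T@(np.array([x,y,z])-o["tcp_pos"])*1000).round(1))
E
python3 -c "
from h import *
delta(*CAP['red'],.15,-.174);print(get_obs()['joints'])"
```

```text
t 0.15 tcp [0.1876 0.6479 0.2446] shift mm [-419.8   95.2 -495.5] turn [ 1.100e-03  1.463e+00 -1.100e-03] rows>= 10.0 13.127260356419988 F [-0.5 -0.5 -0. ] w 0.0853
   in turned axes [ 447.5   94.6 -470.8]
[-1.39708291  0.47757376  0.02236187  1.55619809 -0.01151967  1.10934062
 -0.08312596]
```

Request:
jog_arm:
  motion:
    - {"gripper":70,"tx":0,"ty":0,"tz":0,"ax":0,"ay":0.146,"az":0}
    - {"gripper":70,"tx":0,"ty":0,"tz":0,"ax":0,"ay":0.146,"az":0}
    - {"gripper":70,"tx":0,"ty":0,"tz":0,"ax":0,"ay":0.146,"az":0}
    - {"gripper":70,"tx":0,"ty":0,"tz":0,"ax":0,"ay":0.146,"az":0}
    - {"gripper":70,"tx":0,"ty":0,"tz":0,"ax":0,"ay":0.146,"az":0}
    - {"gripper":70,"tx":0,"ty":0,"tz":0,"ax":0,"ay":0.146,"az":0}
    - {"gripper":70,"tx":0,"ty":0,"tz":0,"ax":0,"ay":0.146,"az":0}
    - {"gripper":70,"tx":0,"ty":0,"tz":0,"ax":0,"ay":0.146,"az":0}
    - {"gripper":70,"tx":0,"ty":0,"tz":0,"ax":0,"ay":0.146,"az":0}
    - {"gripper":70,"tx":0,"ty":0,"tz":0,"ax":0,"ay":0.146,"az":0}
  newtons: 30

```text
clock: 1.15
tcp_pos: [0.1876, 0.6482, 0.2449]
orientation: [-1.567, 0.139, -0.139]
contact_force: [0.1, 0.1, 0.9]
grip_width: 0.0697
```

Request:
jog_arm:
  motion:
    - {"gripper":70,"tx":32,"ty":0,"tz":-33,"ax":0,"ay":0,"az":0}
    - {"gripper":70,"tx":32,"ty":0,"tz":-33,"ax":0,"ay":0,"az":0}
    - {"gripper":70,"tx":32,"ty":0,"tz":-33,"ax":0,"ay":0,"az":0}
    - {"gripper":70,"tx":32,"ty":0,"tz":-33,"ax":0,"ay":0,"az":0}
    - {"gripper":70,"tx":32,"ty":0,"tz":-33,"ax":0,"ay":0,"az":0}
    - {"gripper":70,"tx":32,"ty":0,"tz":-33,"ax":0,"ay":0,"az":0}
    - {"gripper":70,"tx":32,"ty":0,"tz":-33,"ax":0,"ay":0,"az":0}
    - {"gripper":70,"tx":32,"ty":0,"tz":-33,"ax":0,"ay":0,"az":0}
    - {"gripper":70,"tx":32,"ty":0,"tz":-33,"ax":0,"ay":0,"az":0}
    - {"gripper":70,"tx":32,"ty":0,"tz":-33,"ax":0,"ay":0,"az":0}
    - {"gripper":70,"tx":32,"ty":0,"tz":-33,"ax":0,"ay":0,"az":0}
    - {"gripper":70,"tx":0,"ty":0,"tz":0,"ax":0,"ay":0,"az":0}

```text
clock: 2.35
tcp_pos: [0.4761, 0.2239, 0.2457]
orientation: [-1.568, 0.141, -0.144]
contact_force: [0.5, -0.5, 0.1]
grip_width: 0.07
```

```bash
python3 -c "
from h import *
delta(*CAP['red'],.15,-.174);print(get_obs()['joints'])"
```

```text
t 2.35 tcp [0.4761 0.2239 0.2457] shift mm [  90.4   96.1 -102.3] turn [ 0.0016 -0.0076  0.0023] rows>= 3.0 3.33962043621265 F [ 0.5 -0.5  0.1] w 0.07
   in turned axes [  89.9   95.7 -103.1]
[-1.01911608  0.24918548  0.54786239  1.93844803 -0.15071181  0.99359495
 -0.5841597 ]
```

Request:
jog_arm:
  motion:
    - {"gripper":70,"tx":22.5,"ty":24,"tz":-25.5,"ax":0,"ay":0,"az":0}
    - {"gripper":70,"tx":22.5,"ty":24,"tz":-25.5,"ax":0,"ay":0,"az":0}
    - {"gripper":70,"tx":22.5,"ty":24,"tz":-25.5,"ax":0,"ay":0,"az":0}
    - {"gripper":70,"tx":22.5,"ty":24,"tz":-25.5,"ax":0,"ay":0,"az":0}
    - {"gripper":70,"tx":0,"ty":0,"tz":0,"ax":0,"ay":0,"az":0}
    - {"gripper":70,"tx":0,"ty":0,"tz":0,"ax":0,"ay":0,"az":0}

```text
clock: 2.95
tcp_pos: [0.5437, 0.1145, 0.1486]
orientation: [-1.567, 0.137, -0.134]
contact_force: [-0.5, 0.7, 0.8]
grip_width: 0.07
```

```bash
python3 -c "
from h import *
delta(*CAP['red'],.043,-.174)
c=vision.get_calibration('wrist')
im=vision.grab_frame('wrist')[:,:,::-1].copy()
for k,p in CAP.items():
  u=proj(c,[*p,.0596]); cv2.circle(im,tuple(int(a) for a in u),3,(255,0,255),1); print(k,u)
cv2.imwrite('pics/w1.png',im)"
```

```text
t 2.95 tcp [0.5437 0.1145 0.1486] shift mm [  4.5 105.6  -6.9] turn [ 0.001   0.0012 -0.0015] rows>= 3.0 2.1190374587946437 F [-0.5  0.7  0.8] w 0.07
   in turned axes [  4.3 105.6  -7. ]
red [263.33399714 209.61357512]
white [265.19925215 132.7640645 ]
blue [262.51771266  27.09011332]
green [266.55182107 -91.26595671]
```

View pics/w1.png

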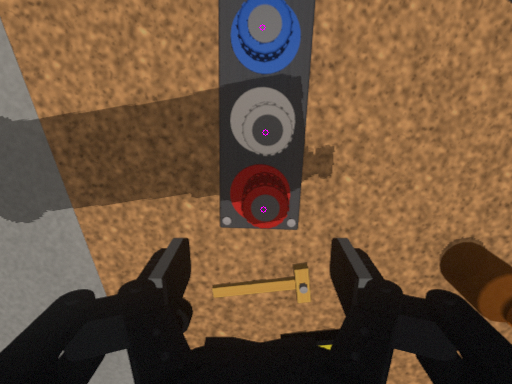

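Request:
jog_arm:
  motion:
    - {"gripper":70,"tx":4,"ty":10,"tz":-7,"ax":0,"ay":0,"az":0}
    - {"gripper":70,"tx":0,"ty":30,"tz":0,"ax":0,"ay":0,"az":0}
    - {"gripper":70,"tx":0,"ty":30,"tz":0,"ax":0,"ay":0,"az":0}
    - {"gripper":70,"tx":0,"ty":20,"tz":0,"ax":0,"ay":0,"az":0}
    - {"gripper":70,"tx":0,"ty":15,"tz":0,"ax":0,"ay":0,"az":0}
    - {"gripper":70,"tx":0,"ty":0,"tz":0,"ax":0,"ay":0,"az":0}
    - {"gripper":70,"tx":0,"ty":0,"tz":0,"ax":0,"ay":0,"az":0}

```text
clock: 3.7
tcp_pos: [0.5472, 0.1077, 0.0447]
orientation: [-1.566, 0.134, -0.134]
contact_force: [-0.4, 0.6, 0.3]
grip_width: 0.07
```

```bash
python3 -c "
from h import *
delta(*CAP['red'],.043,-.174)
im=vision.grab_frame('wrist')[:,:,::-1].copy()
cv2.imwrite('pics/w2.png',im)"
```

```text
t 3.7 tcp [0.5472 0.1077 0.0447] shift mm [-0.2  1.7 -0.9] turn [-0.0003  0.0035  0.0005] rows>= 1.0 0.03949414052602861 F [-0.4  0.6  0.3] w 0.07
   in turned axes [-0.2  1.7 -0.9]
```

View pics/w2.png

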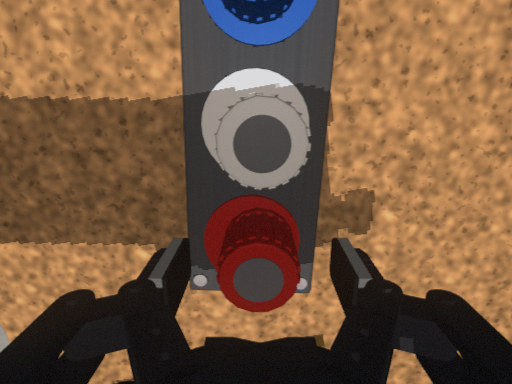

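Request:
jog_arm:
  motion:
    - {"gripper":50,"tx":0,"ty":3,"tz":-1,"ax":0,"ay":0,"az":0}
    - {"gripper":42,"tx":0,"ty":0,"tz":0,"ax":0,"ay":0,"az":0}
    - {"gripper":20,"tx":0,"ty":0,"tz":0,"ax":0,"ay":0,"az":0}
    - {"gripper":20,"tx":0,"ty":0,"tz":0,"ax":0,"ay":0,"az":0}
    - {"gripper":20,"tx":0,"ty":0,"tz":0,"ax":0,"ay":0,"az":0}
    - {"gripper":20,"tx":0,"ty":0,"tz":0,"ax":0,"ay":0,"az":0}
  newtons: 30

```text
clock: 4.35
tcp_pos: [0.5471, 0.1065, 0.042]
orientation: [-1.566, 0.134, -0.135]
contact_force: [-1.7, -0.9, 6.3]
grip_width: 0.037
```

```bash
python3 -c "
from h import *
delta(*CAP['red'],.043,-.174)
im=vision.grab_frame('wrist')[:,:,::-1].copy()
cv2.imwrite('pics/w3.png',im)"
```

```text
t 4.35 tcp [0.5471 0.1065 0.042 ] shift mm [-0.3 -1.   0.3] turn [-0.0006  0.0029  0.0007] rows>= 1.0 0.02263670263548935 F [-1.7 -0.9  6.3] w 0.037
   in turned axes [-0.3 -1.   0.3]
```

View pics/w3.png

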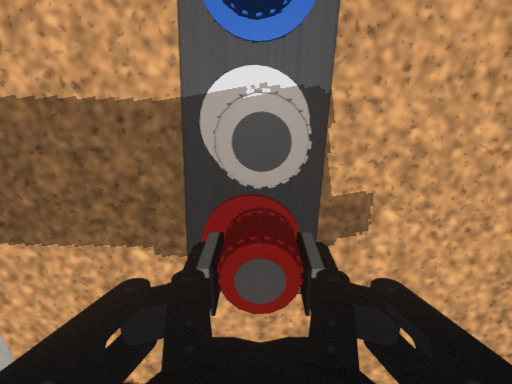

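Request:
jog_arm:
  motion:
    - {"gripper":20,"tx":0,"ty":-15,"tz":0,"ax":0,"ay":0,"az":0}
    - {"gripper":20,"tx":0,"ty":-30,"tz":0,"ax":0,"ay":0,"az":0}
    - {"gripper":20,"tx":0,"ty":-35,"tz":0,"ax":0,"ay":0,"az":0}
    - {"gripper":20,"tx":0,"ty":0,"tz":0,"ax":0,"ay":0,"az":0}

```text
clock: 4.8
tcp_pos: [0.5497, 0.1067, 0.1262]
orientation: [-1.563, 0.129, -0.141]
contact_force: [0.5, -0.1, -0.8]
grip_width: 0.0375
```

```bash
python3 -c "
from h import *
delta(*POC['red'],.11,-.0607)
im=vision.grab_frame('wrist')[:,:,::-1].copy()
cv2.imwrite('pics/w4.png',im)"
```

```text
t 4.8 tcp [0.5497 0.1067 0.1262] shift mm [  55.7   15.8 -201.8] turn [-0.0035 -0.111   0.0072] rows>= 5.0 4.199733052598465 F [ 0.5 -0.1 -0.8] w 0.0375
   in turned axes [  33.2   16.2 -206.7]
```

View pics/w4.png

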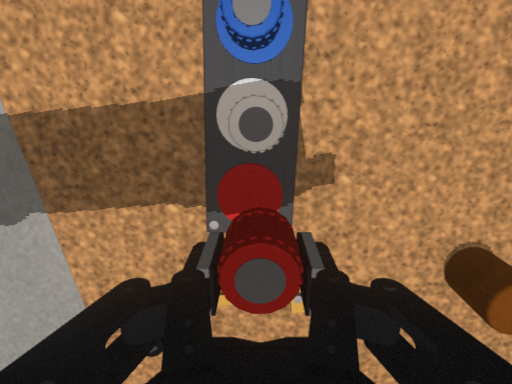

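Request:
jog_arm:
  motion:
    - {"gripper":20,"tx":0,"ty":0,"tz":0,"ax":-0.003,"ay":-0.111,"az":0.007}
    - {"gripper":20,"tx":5.5,"ty":2,"tz":-34.5,"ax":0,"ay":0,"az":0}
    - {"gripper":20,"tx":5.5,"ty":2,"tz":-34.5,"ax":0,"ay":0,"az":0}
    - {"gripper":20,"tx":5.5,"ty":2,"tz":-34.5,"ax":0,"ay":0,"az":0}
    - {"gripper":20,"tx":5.5,"ty":2,"tz":-34.5,"ax":0,"ay":0,"az":0}
    - {"gripper":20,"tx":5.5,"ty":2,"tz":-34.5,"ax":0,"ay":0,"az":0}
    - {"gripper":20,"tx":5.5,"ty":2,"tz":-34.5,"ax":0,"ay":0,"az":0}
    - {"gripper":20,"tx":0,"ty":0,"tz":0,"ax":0,"ay":0,"az":0}
    - {"gripper":20,"tx":0,"ty":0,"tz":0,"ax":0,"ay":0,"az":0}

```text
clock: 5.75
tcp_pos: [0.5664, -0.1031, 0.109]
orientation: [-1.573, 0.056, -0.042]
contact_force: [-0.6, 1.1, -0.5]
grip_width: 0.037
```

```bash
python3 -c "
from h import *
delta(*POC['red'],.037,-.0607)"
```

```text
t 5.75 tcp [ 0.5664 -0.1031  0.109 ] shift mm [ 4.5 72.   1.8] turn [ 0.0027 -0.0016 -0.0086] rows>= 2.0 1.4425723261112966 F [-0.6  1.1 -0.5] w 0.037
   in turned axes [ 3.8 72.   1.6]
```

Request:
jog_arm:
  motion:
    - {"gripper":20,"tx":4,"ty":10,"tz":1.5,"ax":0.003,"ay":0,"az":-0.009}
    - {"gripper":20,"tx":0,"ty":20,"tz":0,"ax":0,"ay":0,"az":0}
    - {"gripper":20,"tx":0,"ty":20,"tz":0,"ax":0,"ay":0,"az":0}
    - {"gripper":20,"tx":0,"ty":12,"tz":0,"ax":0,"ay":0,"az":0}
    - {"gripper":20,"tx":0,"ty":0,"tz":0,"ax":0,"ay":0,"az":0}
    - {"gripper":20,"tx":0,"ty":0,"tz":0,"ax":0,"ay":0,"az":0}

```text
clock: 6.35
tcp_pos: [0.5714, -0.1004, 0.0475]
orientation: [-1.57, 0.045, -0.048]
contact_force: [-0.1, 0.1, 0.0]
grip_width: 0.0371
```

```bash
python3 -c "
from h import *
delta(*POC['red'],.036,-.0607)
im=vision.grab_frame('wrist')[:,:,::-1].copy()
cv2.imwrite('pics/w5.png',im)"
```

```text
t 6.35 tcp [ 0.5714 -0.1004  0.0475] shift mm [-1.  11.5 -1.3] turn [-0.0005  0.0015  0.0016] rows>= 1.0 0.2326185350811712 F [-0.1  0.1  0. ] w 0.0371
   in turned axes [-1.  11.5 -1.3]
```

View pics/w5.png

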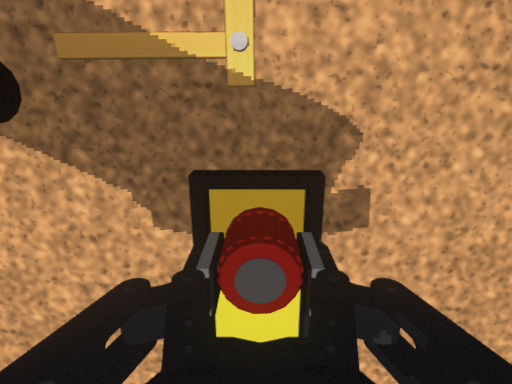

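Red is lined up over the left-end pocket (yellow floor at (258,260)). Lowering the rest.

Request:
jog_arm:
  motion:
    - {"gripper":20,"tx":-1,"ty":6,"tz":-1,"ax":0,"ay":0,"az":0}
    - {"gripper":20,"tx":0,"ty":5,"tz":0,"ax":0,"ay":0,"az":0}
    - {"gripper":20,"tx":0,"ty":0,"tz":0,"ax":0,"ay":0,"az":0}
    - {"gripper":20,"tx":0,"ty":0,"tz":0,"ax":0,"ay":0,"az":0}

```text
clock: 6.8
tcp_pos: [0.5701, -0.1019, 0.0365]
orientation: [-1.57, 0.046, -0.049]
contact_force: [-0.0, -0.4, -0.9]
grip_width: 0.0369
```

Request:
jog_arm:
  motion:
    - {"gripper":20,"tx":0,"ty":1,"tz":0,"ax":0,"ay":0,"az":0}
    - {"gripper":20,"tx":0,"ty":0.5,"tz":0,"ax":0,"ay":0,"az":0}
    - {"gripper":20,"tx":0,"ty":0,"tz":0,"ax":0,"ay":0,"az":0}

```text
clock: 7.1
tcp_pos: [0.5703, -0.102, 0.0359]
orientation: [-1.569, 0.046, -0.049]
contact_force: [-1.9, 1.3, 8.4]
grip_width: 0.0374
```

Request:
jog_arm:
  motion:
    - {"gripper":44,"tx":0,"ty":0,"tz":0,"ax":0,"ay":0,"az":0}
    - {"gripper":55,"tx":0,"ty":0,"tz":0,"ax":0,"ay":0,"az":0}
    - {"gripper":66,"tx":0,"ty":0,"tz":0,"ax":0,"ay":0,"az":0}
    - {"gripper":66,"tx":0,"ty":0,"tz":0,"ax":0,"ay":0,"az":0}
    - {"gripper":66,"tx":0,"ty":-30,"tz":0,"ax":0,"ay":0,"az":0}
    - {"gripper":66,"tx":0,"ty":-40,"tz":0,"ax":0,"ay":0,"az":0}
    - {"gripper":66,"tx":0,"ty":-20,"tz":0,"ax":0,"ay":0,"az":0}
    - {"gripper":66,"tx":0,"ty":0,"tz":0,"ax":0,"ay":0,"az":0}

```text
clock: 7.9
tcp_pos: [0.5721, -0.1024, 0.1281]
orientation: [-1.57, 0.041, -0.053]
contact_force: [1.0, 0.6, -0.6]
grip_width: 0.0658
```

```bash
python3 -c "
from h import *
delta(*CAP['white'],.12,-.174)
im=vision.grab_frame('wrist')[:,:,::-1].copy()
cv2.imwrite('pics/w6.png',im)"
```

```text
t 7.9 tcp [ 0.5721 -0.1024  0.1281] shift mm [-30.2   8.  265.3] turn [-0.001   0.1137  0.0075] rows>= 6.0 5.3428437915212905 F [ 1.   0.6 -0.6] w 0.0658
   in turned axes [-60.    8.1 260.2]
```

View pics/w6.png

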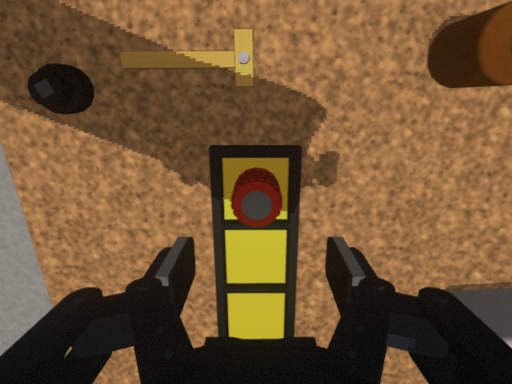

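Request:
jog_arm:
  motion:
    - {"gripper":66,"tx":0,"ty":0,"tz":0,"ax":0,"ay":0.114,"az":0.007}
    - {"gripper":66,"tx":-8.5,"ty":1,"tz":37,"ax":0,"ay":0,"az":0}
    - {"gripper":66,"tx":-8.5,"ty":1,"tz":37,"ax":0,"ay":0,"az":0}
    - {"gripper":66,"tx":-8.5,"ty":1,"tz":37,"ax":0,"ay":0,"az":0}
    - {"gripper":66,"tx":-8.5,"ty":1,"tz":37,"ax":0,"ay":0,"az":0}
    - {"gripper":66,"tx":-8.5,"ty":1,"tz":37,"ax":0,"ay":0,"az":0}
    - {"gripper":66,"tx":-8.5,"ty":1,"tz":37,"ax":0,"ay":0,"az":0}
    - {"gripper":66,"tx":-8.5,"ty":1,"tz":37,"ax":0,"ay":0,"az":0}
    - {"gripper":66,"tx":0,"ty":0,"tz":0,"ax":0,"ay":0,"az":0}
    - {"gripper":66,"tx":0,"ty":0,"tz":0,"ax":0,"ay":0,"az":0}

```text
clock: 8.95
tcp_pos: [0.5552, 0.1644, 0.1169]
orientation: [-1.567, 0.14, -0.129]
contact_force: [0.1, 0.2, -0.1]
grip_width: 0.0658
```

```bash
python3 -c "
from h import *
delta(*CAP['white'],.042,-.174)"
```

```text
t 8.95 tcp [0.5552 0.1644 0.1169] shift mm [ 3.4 74.9  0.4] turn [ 0.0012  0.0027 -0.0072] rows>= 2.0 1.4998626710622907 F [ 0.1  0.2 -0.1] w 0.0658
   in turned axes [ 2.8 74.9  0.3]
```

Request:
jog_arm:
  motion:
    - {"gripper":66,"tx":3,"ty":5,"tz":0,"ax":0,"ay":0,"az":-0.007}
    - {"gripper":66,"tx":0,"ty":25,"tz":0,"ax":0,"ay":0,"az":0}
    - {"gripper":66,"tx":0,"ty":25,"tz":0,"ax":0,"ay":0,"az":0}
    - {"gripper":66,"tx":0,"ty":15,"tz":0,"ax":0,"ay":0,"az":0}
    - {"gripper":66,"tx":0,"ty":5,"tz":0,"ax":0,"ay":0,"az":0}
    - {"gripper":60,"tx":0,"ty":0,"tz":0,"ax":0,"ay":0,"az":0}
    - {"gripper":50,"tx":0,"ty":0,"tz":0,"ax":0,"ay":0,"az":0}
    - {"gripper":42,"tx":0,"ty":0,"tz":0,"ax":0,"ay":0,"az":0}
    - {"gripper":20,"tx":0,"ty":0,"tz":0,"ax":0,"ay":0,"az":0}
    - {"gripper":20,"tx":0,"ty":0,"tz":0,"ax":0,"ay":0,"az":0}
    - {"gripper":20,"tx":0,"ty":0,"tz":0,"ax":0,"ay":0,"az":0}
    - {"gripper":20,"tx":0,"ty":0,"tz":0,"ax":0,"ay":0,"az":0}

```text
clock: 10.15
tcp_pos: [0.56, 0.1631, 0.0445]
orientation: [-1.565, 0.134, -0.139]
contact_force: [-1.1, -0.4, 7.0]
grip_width: 0.0371
```

```bash
python3 -c "
from h import *
delta(*CAP['white'],.042,-.174)
im=vision.grab_frame('wrist')[:,:,::-1].copy()
cv2.imwrite('pics/w7.png',im)"
```

```text
t 10.15 tcp [0.56   0.1631 0.0445] shift mm [-2.1  2.5  0.7] turn [-0.0013 -0.      0.0031] rows>= 1.0 0.06716911061581081 F [-1.1 -0.4  7. ] w 0.0371
   in turned axes [-2.1  2.5  0.7]
```

View pics/w7.png

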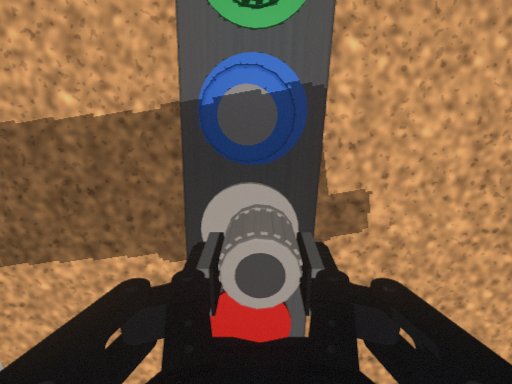

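Request:
jog_arm:
  motion:
    - {"gripper":20,"tx":0,"ty":-15,"tz":0,"ax":0,"ay":0,"az":0}
    - {"gripper":20,"tx":0,"ty":-30,"tz":0,"ax":0,"ay":0,"az":0}
    - {"gripper":20,"tx":0,"ty":-35,"tz":0,"ax":0,"ay":0,"az":0}
    - {"gripper":20,"tx":0,"ty":0,"tz":0,"ax":0,"ay":0,"az":0}

```text
clock: 10.6
tcp_pos: [0.5623, 0.1635, 0.1287]
orientation: [-1.562, 0.13, -0.144]
contact_force: [0.7, 0.9, 0.9]
grip_width: 0.0369
```

```bash
python3 -c "
from h import *
delta(*POC['white'],.12,-.0607)"
```

```text
t 10.6 tcp [0.5623 0.1635 0.1287] shift mm [  61.2    7.6 -323.4] turn [-0.0044 -0.1139  0.0092] rows>= 7.0 6.584820433622372 F [0.7 0.9 0.9] w 0.0369
   in turned axes [  24.1    8.7 -328.2]
```

Request:
jog_arm:
  motion:
    - {"gripper":20,"tx":0,"ty":0,"tz":0,"ax":-0.004,"ay":-0.114,"az":0.009}
    - {"gripper":20,"tx":3,"ty":1,"tz":-41,"ax":0,"ay":0,"az":0}
    - {"gripper":20,"tx":3,"ty":1,"tz":-41,"ax":0,"ay":0,"az":0}
    - {"gripper":20,"tx":3,"ty":1,"tz":-41,"ax":0,"ay":0,"az":0}
    - {"gripper":20,"tx":3,"ty":1,"tz":-41,"ax":0,"ay":0,"az":0}
    - {"gripper":20,"tx":3,"ty":1,"tz":-41,"ax":0,"ay":0,"az":0}
    - {"gripper":20,"tx":3,"ty":1,"tz":-41,"ax":0,"ay":0,"az":0}
    - {"gripper":20,"tx":3,"ty":1,"tz":-41,"ax":0,"ay":0,"az":0}
    - {"gripper":20,"tx":3,"ty":1,"tz":-41,"ax":0,"ay":0,"az":0}
    - {"gripper":20,"tx":0,"ty":0,"tz":0,"ax":0,"ay":0,"az":0}
    - {"gripper":20,"tx":0,"ty":0,"tz":0,"ax":0,"ay":0,"az":0}

```text
clock: 11.7
tcp_pos: [0.563, -0.1672, 0.1166]
orientation: [-1.574, 0.055, -0.043]
contact_force: [-0.1, 0.5, -0.7]
grip_width: 0.0372
```

```bash
python3 -c "
from h import *
delta(*POC['white'],.048,-.0607)"
```

```text
t 11.7 tcp [ 0.563  -0.1672  0.1166] shift mm [ 3.9 68.6  2. ] turn [ 0.0037 -0.0021 -0.0074] rows>= 2.0 1.3744686559470136 F [-0.1  0.5 -0.7] w 0.0372
   in turned axes [ 3.4 68.6  1.8]
```

Request:
jog_arm:
  motion:
    - {"gripper":20,"tx":3.5,"ty":10,"tz":1.5,"ax":0.004,"ay":-0.002,"az":-0.007}
    - {"gripper":20,"tx":0,"ty":20,"tz":0,"ax":0,"ay":0,"az":0}
    - {"gripper":20,"tx":0,"ty":20,"tz":0,"ax":0,"ay":0,"az":0}
    - {"gripper":20,"tx":0,"ty":18,"tz":0,"ax":0,"ay":0,"az":0}
    - {"gripper":20,"tx":0,"ty":0,"tz":0,"ax":0,"ay":0,"az":0}
    - {"gripper":20,"tx":0,"ty":0,"tz":0,"ax":0,"ay":0,"az":0}

```text
clock: 12.3
tcp_pos: [0.567, -0.1633, 0.048]
orientation: [-1.569, 0.045, -0.043]
contact_force: [0.0, -0.4, 0.7]
grip_width: 0.0372
```

```bash
python3 -c "
from h import *
delta(*POC['white'],.0385,-.0607)
im=vision.grab_frame('wrist')[:,:,::-1].copy()
cv2.imwrite('pics/w8.png',im)"
```

```text
t 12.3 tcp [ 0.567  -0.1633  0.048 ] shift mm [-0.3  9.5 -2.4] turn [-0.0011  0.0046 -0.0012] rows>= 1.0 0.19616995310821436 F [ 0.  -0.4  0.7] w 0.0372
   in turned axes [-0.3  9.5 -2.4]
```

View pics/w8.png

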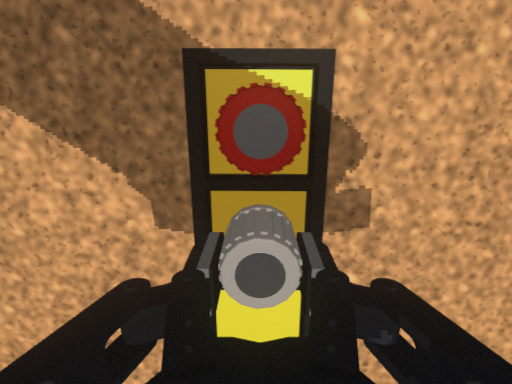

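Request:
jog_arm:
  motion:
    - {"gripper":20,"tx":0,"ty":5,"tz":-2,"ax":0,"ay":0.004,"az":0}
    - {"gripper":20,"tx":0,"ty":4,"tz":0,"ax":0,"ay":0,"az":0}
    - {"gripper":20,"tx":0,"ty":1,"tz":0,"ax":0,"ay":0,"az":0}
    - {"gripper":20,"tx":0,"ty":0,"tz":0,"ax":0,"ay":0,"az":0}
    - {"gripper":20,"tx":0,"ty":0,"tz":0,"ax":0,"ay":0,"az":0}

```text
clock: 12.85
tcp_pos: [0.5668, -0.1667, 0.0386]
orientation: [-1.57, 0.049, -0.049]
contact_force: [-0.7, 0.0, 1.9]
grip_width: 0.037
```

Request:
jog_arm:
  motion:
    - {"gripper":44,"tx":0,"ty":0,"tz":0,"ax":0,"ay":0,"az":0}
    - {"gripper":55,"tx":0,"ty":0,"tz":0,"ax":0,"ay":0,"az":0}
    - {"gripper":66,"tx":0,"ty":0,"tz":0,"ax":0,"ay":0,"az":0}
    - {"gripper":66,"tx":0,"ty":0,"tz":0,"ax":0,"ay":0,"az":0}
    - {"gripper":66,"tx":0,"ty":-30,"tz":0,"ax":0,"ay":0,"az":0}
    - {"gripper":66,"tx":0,"ty":-40,"tz":0,"ax":0,"ay":0,"az":0}
    - {"gripper":66,"tx":0,"ty":-20,"tz":0,"ax":0,"ay":0,"az":0}
    - {"gripper":66,"tx":0,"ty":0,"tz":0,"ax":0,"ay":0,"az":0}

```text
clock: 13.65
tcp_pos: [0.5688, -0.1674, 0.1315]
orientation: [-1.57, 0.045, -0.053]
contact_force: [-0.4, 0.3, -0.1]
grip_width: 0.0661
```

```bash
python3 -c "
from h import *
delta(*CAP['blue'],.12,-.174)
im=vision.grab_frame('wrist')[:,:,::-1].copy()
cv2.imwrite('pics/w9.png',im)"
```

```text
t 13.65 tcp [ 0.5688 -0.1674  0.1315] shift mm [-26.   11.3 397.7] turn [-0.0003  0.1118  0.0054] rows>= 8.0 7.973767681918003 F [-0.4  0.3 -0.1] w 0.0661
   in turned axes [-70.2  11.5 392.3]
```

View pics/w9.png

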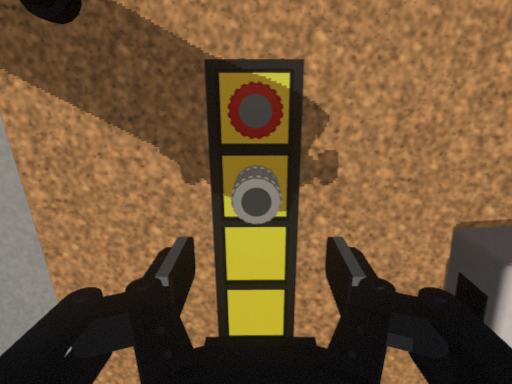

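Request:
jog_arm:
  motion:
    - {"gripper":66,"tx":0,"ty":0,"tz":0,"ax":0,"ay":0.112,"az":0.005}
    - {"gripper":66,"tx":-8,"ty":1,"tz":43.5,"ax":0,"ay":0,"az":0}
    - {"gripper":66,"tx":-8,"ty":1,"tz":43.5,"ax":0,"ay":0,"az":0}
    - {"gripper":66,"tx":-8,"ty":1,"tz":43.5,"ax":0,"ay":0,"az":0}
    - {"gripper":66,"tx":-8,"ty":1,"tz":43.5,"ax":0,"ay":0,"az":0}
    - {"gripper":66,"tx":-8,"ty":1,"tz":43.5,"ax":0,"ay":0,"az":0}
    - {"gripper":66,"tx":-8,"ty":1,"tz":43.5,"ax":0,"ay":0,"az":0}
    - {"gripper":66,"tx":-8,"ty":1,"tz":43.5,"ax":0,"ay":0,"az":0}
    - {"gripper":66,"tx":-8,"ty":1,"tz":43.5,"ax":0,"ay":0,"az":0}
    - {"gripper":66,"tx":-8,"ty":1,"tz":43.5,"ax":0,"ay":0,"az":0}
    - {"gripper":66,"tx":0,"ty":0,"tz":0,"ax":0,"ay":0,"az":0}
    - {"gripper":66,"tx":0,"ty":0,"tz":0,"ax":0,"ay":0,"az":0}

```text
clock: 14.9
tcp_pos: [0.5624, 0.2326, 0.1181]
orientation: [-1.567, 0.14, -0.128]
contact_force: [-0.2, -0.8, -0.2]
grip_width: 0.0658
```

```bash
python3 -c "
from h import *
delta(*CAP['blue'],.043,-.174)"
```

```text
t 14.9 tcp [0.5624 0.2326 0.1181] shift mm [ 6.  75.1 -0.5] turn [ 0.0014  0.0033 -0.0074] rows>= 2.0 1.5064416923836952 F [-0.2 -0.8 -0.2] w 0.0658
   in turned axes [ 5.4 75.1 -0.6]
```

Request:
jog_arm:
  motion:
    - {"gripper":66,"tx":4.5,"ty":5,"tz":-0.5,"ax":0,"ay":0.003,"az":-0.007}
    - {"gripper":66,"tx":0,"ty":25,"tz":0,"ax":0,"ay":0,"az":0}
    - {"gripper":66,"tx":0,"ty":25,"tz":0,"ax":0,"ay":0,"az":0}
    - {"gripper":66,"tx":0,"ty":15,"tz":0,"ax":0,"ay":0,"az":0}
    - {"gripper":66,"tx":0,"ty":5,"tz":0,"ax":0,"ay":0,"az":0}
    - {"gripper":60,"tx":0,"ty":0,"tz":0,"ax":0,"ay":0,"az":0}
    - {"gripper":50,"tx":0,"ty":0,"tz":0,"ax":0,"ay":0,"az":0}
    - {"gripper":42,"tx":0,"ty":0,"tz":0,"ax":0,"ay":0,"az":0}
    - {"gripper":20,"tx":0,"ty":0,"tz":0,"ax":0,"ay":0,"az":0}
    - {"gripper":20,"tx":0,"ty":0,"tz":0,"ax":0,"ay":0,"az":0}
    - {"gripper":20,"tx":0,"ty":0,"tz":0,"ax":0,"ay":0,"az":0}
    - {"gripper":20,"tx":0,"ty":0,"tz":0,"ax":0,"ay":0,"az":0}

```text
clock: 16.1
tcp_pos: [0.5688, 0.2304, 0.046]
orientation: [-1.565, 0.137, -0.141]
contact_force: [-0.5, 0.3, 7.0]
grip_width: 0.0371
```

```bash
python3 -c "
from h import *
delta(*CAP['blue'],.042,-.174)
im=vision.grab_frame('wrist')[:,:,::-1].copy()
cv2.imwrite('pics/w10.png',im)"
```

```text
t 16.1 tcp [0.5688 0.2304 0.046 ] shift mm [-1.3  4.   0.5] turn [-0.0015 -0.003   0.003 ] rows>= 1.0 0.08417711358954656 F [-0.5  0.3  7. ] w 0.0371
   in turned axes [-1.3  4.   0.5]
```

View pics/w10.png

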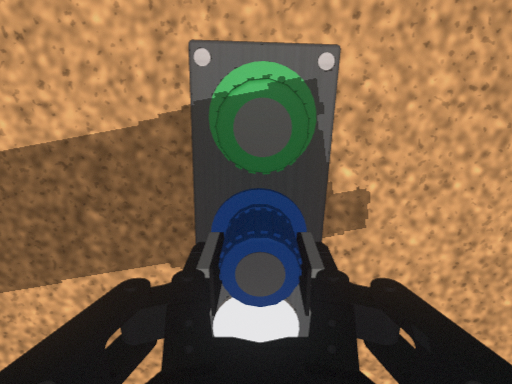

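Request:
jog_arm:
  motion:
    - {"gripper":20,"tx":0,"ty":-15,"tz":0,"ax":0,"ay":0,"az":0}
    - {"gripper":20,"tx":0,"ty":-30,"tz":0,"ax":0,"ay":0,"az":0}
    - {"gripper":20,"tx":0,"ty":-35,"tz":0,"ax":0,"ay":0,"az":0}
    - {"gripper":20,"tx":0,"ty":0,"tz":0,"ax":0,"ay":0,"az":0}

```text
clock: 16.55
tcp_pos: [0.571, 0.2309, 0.1303]
orientation: [-1.562, 0.132, -0.146]
contact_force: [0.7, -0.1, 0.1]
grip_width: 0.0371
```

```bash
python3 -c "
from h import *
delta(*POC['blue'],.12,-.0607)"
```

```text
t 16.55 tcp [0.571  0.2309 0.1303] shift mm [  72.9    8.4 -454.6] turn [-0.005  -0.1168  0.0086] rows>= 10.0 9.210203086003988 F [ 0.7 -0.1  0.1] w 0.0371
   in turned axes [  19.5   10.3 -460. ]
```

Request:
jog_arm:
  motion:
    - {"gripper":20,"tx":0,"ty":0,"tz":0,"ax":-0.005,"ay":-0.117,"az":0.009}
    - {"gripper":20,"tx":2,"ty":1,"tz":-42,"ax":0,"ay":0,"az":0}
    - {"gripper":20,"tx":2,"ty":1,"tz":-42,"ax":0,"ay":0,"az":0}
    - {"gripper":20,"tx":2,"ty":1,"tz":-42,"ax":0,"ay":0,"az":0}
    - {"gripper":20,"tx":2,"ty":1,"tz":-42,"ax":0,"ay":0,"az":0}
    - {"gripper":20,"tx":2,"ty":1,"tz":-42,"ax":0,"ay":0,"az":0}
    - {"gripper":20,"tx":2,"ty":1,"tz":-42,"ax":0,"ay":0,"az":0}
    - {"gripper":20,"tx":2,"ty":1,"tz":-42,"ax":0,"ay":0,"az":0}
    - {"gripper":20,"tx":2,"ty":1,"tz":-42,"ax":0,"ay":0,"az":0}
    - {"gripper":20,"tx":2,"ty":1,"tz":-42,"ax":0,"ay":0,"az":0}
    - {"gripper":20,"tx":2,"ty":1,"tz":-42,"ax":0,"ay":0,"az":0}
    - {"gripper":20,"tx":1,"ty":1,"tz":-40,"ax":0,"ay":0,"az":0}

```text
clock: 17.75
tcp_pos: [0.5609, -0.2322, 0.116]
orientation: [-1.575, 0.053, -0.041]
contact_force: [-0.8, 0.4, -0.7]
grip_width: 0.037
```

Request:
jog_arm:
  motion:
    - {"gripper":20,"tx":0,"ty":0,"tz":0,"ax":0,"ay":0,"az":0}
    - {"gripper":20,"tx":0,"ty":0,"tz":0,"ax":0,"ay":0,"az":0}

```text
clock: 17.95
tcp_pos: [0.5606, -0.2316, 0.1159]
orientation: [-1.575, 0.056, -0.043]
contact_force: [0.2, 0.1, -0.0]
grip_width: 0.037
```

```bash
python3 -c "
from h import *
delta(*POC['blue'],.048,-.0607)"
```

```text
t 17.95 tcp [ 0.5606 -0.2316  0.1159] shift mm [ 2.4 67.8  2.6] turn [ 0.0046 -0.0021 -0.0078] rows>= 2.0 1.3582724626087546 F [ 0.2  0.1 -0. ] w 0.037
   in turned axes [ 1.8 67.9  2.3]
```

Request:
jog_arm:
  motion:
    - {"gripper":20,"tx":2,"ty":10,"tz":1,"ax":0.004,"ay":-0.002,"az":-0.008}
    - {"gripper":20,"tx":0,"ty":20,"tz":0,"ax":0,"ay":0,"az":0}
    - {"gripper":20,"tx":0,"ty":20,"tz":0,"ax":0,"ay":0,"az":0}
    - {"gripper":20,"tx":0,"ty":18,"tz":0,"ax":0,"ay":0,"az":0}
    - {"gripper":20,"tx":0,"ty":0,"tz":0,"ax":0,"ay":0,"az":0}
    - {"gripper":20,"tx":0,"ty":0,"tz":0,"ax":0,"ay":0,"az":0}

```text
clock: 18.55
tcp_pos: [0.5633, -0.2282, 0.0473]
orientation: [-1.57, 0.045, -0.044]
contact_force: [-0.3, -0.4, -0.1]
grip_width: 0.0371
```

```bash
python3 -c "
from h import *
delta(*POC['blue'],.040,-.0607)
im=vision.grab_frame('wrist')[:,:,::-1].copy()
cv2.imwrite('pics/w11.png',im)"
```

```text
t 18.55 tcp [ 0.5633 -0.2282  0.0473] shift mm [-0.6  7.3 -1.3] turn [-0.0003  0.0045 -0.0006] rows>= 1.0 0.14913774429138946 F [-0.3 -0.4 -0.1] w 0.0371
   in turned axes [-0.6  7.3 -1.3]
```

View pics/w11.png

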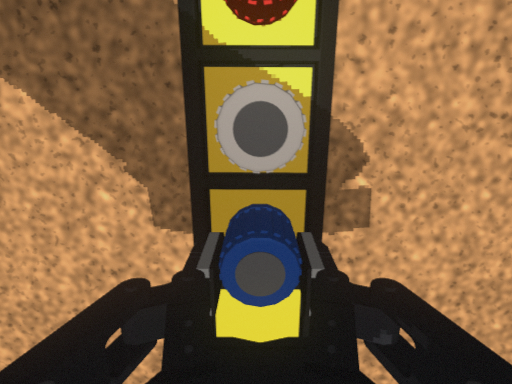

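Request:
jog_arm:
  motion:
    - {"gripper":20,"tx":-0.5,"ty":4,"tz":-1,"ax":0,"ay":0.004,"az":0}
    - {"gripper":20,"tx":0,"ty":3,"tz":0,"ax":0,"ay":0,"az":0}
    - {"gripper":20,"tx":0,"ty":1,"tz":0,"ax":0,"ay":0,"az":0}
    - {"gripper":20,"tx":0,"ty":0,"tz":0,"ax":0,"ay":0,"az":0}
    - {"gripper":20,"tx":0,"ty":0,"tz":0,"ax":0,"ay":0,"az":0}

```text
clock: 19.1
tcp_pos: [0.5627, -0.2305, 0.04]
orientation: [-1.571, 0.048, -0.049]
contact_force: [-1.0, 0.4, 3.3]
grip_width: 0.037
```

Light contact (3 N): on the floor. Releasing.

Request:
jog_arm:
  motion:
    - {"gripper":44,"tx":0,"ty":0,"tz":0,"ax":0,"ay":0,"az":0}
    - {"gripper":55,"tx":0,"ty":0,"tz":0,"ax":0,"ay":0,"az":0}
    - {"gripper":66,"tx":0,"ty":0,"tz":0,"ax":0,"ay":0,"az":0}
    - {"gripper":66,"tx":0,"ty":0,"tz":0,"ax":0,"ay":0,"az":0}
    - {"gripper":66,"tx":0,"ty":-30,"tz":0,"ax":0,"ay":0,"az":0}
    - {"gripper":66,"tx":0,"ty":-40,"tz":0,"ax":0,"ay":0,"az":0}
    - {"gripper":66,"tx":0,"ty":-20,"tz":0,"ax":0,"ay":0,"az":0}
    - {"gripper":66,"tx":0,"ty":0,"tz":0,"ax":0,"ay":0,"az":0}

```text
clock: 19.9
tcp_pos: [0.5645, -0.2315, 0.1329]
orientation: [-1.572, 0.044, -0.054]
contact_force: [0.3, -0.1, 0.5]
grip_width: 0.0661
```

```bash
python3 -c "
from h import *
delta(*CAP['green'],.12,-.174)
im=vision.grab_frame('wrist')[:,:,::-1].copy()
cv2.imwrite('pics/w12.png',im)"
```

```text
t 19.9 tcp [ 0.5645 -0.2315  0.1329] shift mm [-16.7  11.9 523.5] turn [0.0013 0.1117 0.0062] rows>= 11.0 10.478297157746313 F [ 0.3 -0.1  0.5] w 0.0661
   in turned axes [-74.9  12.9 518.4]
```

View pics/w12.png

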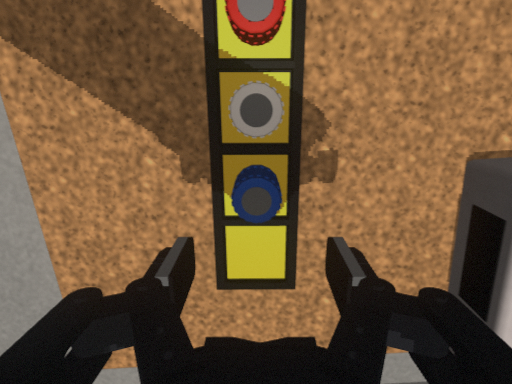

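Request:
jog_arm:
  motion:
    - {"gripper":66,"tx":0,"ty":0,"tz":0,"ax":0.001,"ay":0.112,"az":0.006}
    - {"gripper":66,"tx":-6,"ty":1,"tz":43,"ax":0,"ay":0,"az":0}
    - {"gripper":66,"tx":-6,"ty":1,"tz":43,"ax":0,"ay":0,"az":0}
    - {"gripper":66,"tx":-6,"ty":1,"tz":43,"ax":0,"ay":0,"az":0}
    - {"gripper":66,"tx":-6,"ty":1,"tz":43,"ax":0,"ay":0,"az":0}
    - {"gripper":66,"tx":-6,"ty":1,"tz":43,"ax":0,"ay":0,"az":0}
    - {"gripper":66,"tx":-6,"ty":1,"tz":43,"ax":0,"ay":0,"az":0}
    - {"gripper":66,"tx":-6,"ty":1,"tz":43,"ax":0,"ay":0,"az":0}
    - {"gripper":66,"tx":-6,"ty":1,"tz":43,"ax":0,"ay":0,"az":0}
    - {"gripper":66,"tx":-6,"ty":1,"tz":43,"ax":0,"ay":0,"az":0}
    - {"gripper":66,"tx":-6,"ty":1,"tz":43,"ax":0,"ay":0,"az":0}
    - {"gripper":66,"tx":-6,"ty":1,"tz":43,"ax":0,"ay":0,"az":0}

```text
clock: 21.15
tcp_pos: [0.5783, 0.2484, 0.1175]
orientation: [-1.567, 0.143, -0.13]
contact_force: [0.3, -0.1, -0.3]
grip_width: 0.066
```

Request:
jog_arm:
  motion:
    - {"gripper":66,"tx":-6,"ty":1,"tz":43,"ax":0,"ay":0,"az":0}
    - {"gripper":66,"tx":0,"ty":0,"tz":0,"ax":0,"ay":0,"az":0}
    - {"gripper":66,"tx":0,"ty":0,"tz":0,"ax":0,"ay":0,"az":0}

```text
clock: 21.45
tcp_pos: [0.5796, 0.2914, 0.1163]
orientation: [-1.567, 0.14, -0.128]
contact_force: [-0.1, -0.8, -0.1]
grip_width: 0.0658
```

```bash
python3 -c "
from h import *
delta(*CAP['green'],.043,-.174)"
```

```text
t 21.45 tcp [0.5796 0.2914 0.1163] shift mm [ 1.3 73.3  0.9] turn [ 0.0015  0.0031 -0.0077] rows>= 2.0 1.4660230340445026 F [-0.1 -0.8 -0.1] w 0.0658
   in turned axes [ 0.7 73.3  0.7]
```

Request:
jog_arm:
  motion:
    - {"gripper":66,"tx":0,"ty":5,"tz":0.5,"ax":0,"ay":0.003,"az":-0.008}
    - {"gripper":66,"tx":0,"ty":25,"tz":0,"ax":0,"ay":0,"az":0}
    - {"gripper":66,"tx":0,"ty":25,"tz":0,"ax":0,"ay":0,"az":0}
    - {"gripper":66,"tx":0,"ty":15,"tz":0,"ax":0,"ay":0,"az":0}
    - {"gripper":66,"tx":0,"ty":5,"tz":0,"ax":0,"ay":0,"az":0}
    - {"gripper":60,"tx":0,"ty":0,"tz":0,"ax":0,"ay":0,"az":0}
    - {"gripper":50,"tx":0,"ty":0,"tz":0,"ax":0,"ay":0,"az":0}
    - {"gripper":42,"tx":0,"ty":0,"tz":0,"ax":0,"ay":0,"az":0}
    - {"gripper":20,"tx":0,"ty":0,"tz":0,"ax":0,"ay":0,"az":0}
    - {"gripper":20,"tx":0,"ty":0,"tz":0,"ax":0,"ay":0,"az":0}
    - {"gripper":20,"tx":0,"ty":0,"tz":0,"ax":0,"ay":0,"az":0}
    - {"gripper":20,"tx":0,"ty":0,"tz":0,"ax":0,"ay":0,"az":0}

```text
clock: 22.65
tcp_pos: [0.582, 0.2911, 0.0444]
orientation: [-1.565, 0.136, -0.142]
contact_force: [-0.7, -1.2, 6.0]
grip_width: 0.0374
```

```bash
python3 -c "
from h import *
delta(*CAP['green'],.042,-.174)
im=vision.grab_frame('wrist')[:,:,::-1].copy()
cv2.imwrite('pics/w13.png',im)"
```

```text
t 22.65 tcp [0.582  0.2911 0.0444] shift mm [-1.6  2.4  0.7] turn [-0.0017 -0.0031  0.0037] rows>= 1.0 0.06042210113094029 F [-0.7 -1.2  6. ] w 0.0374
   in turned axes [-1.6  2.4  0.7]
```

View pics/w13.png

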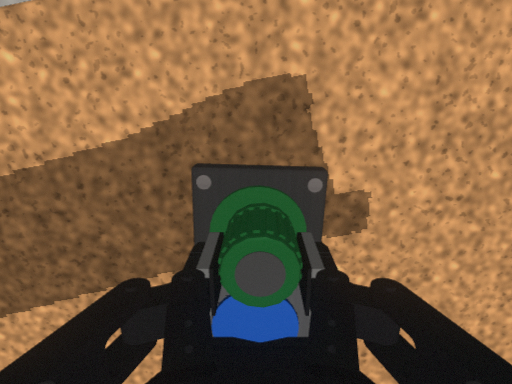

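Green held; place contact expected at TCP z ≈ 0.0384.

Request:
jog_arm:
  motion:
    - {"gripper":20,"tx":0,"ty":-15,"tz":0,"ax":0,"ay":0,"az":0}
    - {"gripper":20,"tx":0,"ty":-30,"tz":0,"ax":0,"ay":0,"az":0}
    - {"gripper":20,"tx":0,"ty":-35,"tz":0,"ax":0,"ay":0,"az":0}
    - {"gripper":20,"tx":0,"ty":0,"tz":0,"ax":0,"ay":0,"az":0}

```text
clock: 23.1
tcp_pos: [0.5842, 0.2917, 0.129]
orientation: [-1.561, 0.132, -0.147]
contact_force: [0.3, -0.4, 0.0]
grip_width: 0.0369
```

```bash
python3 -c "
from h import *
delta(*POC['green'],.12,-.0607)"
```

```text
t 23.1 tcp [0.5842 0.2917 0.129 ] shift mm [  78.2    6.2 -580.4] turn [-0.0055 -0.1168  0.0093] rows>= 12.0 11.712652527275782 F [ 0.3 -0.4  0. ] w 0.0369
   in turned axes [  10.1    9.  -585.5]
```

Request:
jog_arm:
  motion:
    - {"gripper":20,"tx":0,"ty":0,"tz":0,"ax":-0.005,"ay":-0.117,"az":0.009}
    - {"gripper":20,"tx":1,"ty":0.5,"tz":-42,"ax":0,"ay":0,"az":0}
    - {"gripper":20,"tx":1,"ty":0.5,"tz":-42,"ax":0,"ay":0,"az":0}
    - {"gripper":20,"tx":1,"ty":0.5,"tz":-42,"ax":0,"ay":0,"az":0}
    - {"gripper":20,"tx":1,"ty":0.5,"tz":-42,"ax":0,"ay":0,"az":0}
    - {"gripper":20,"tx":1,"ty":0.5,"tz":-42,"ax":0,"ay":0,"az":0}
    - {"gripper":20,"tx":1,"ty":0.5,"tz":-42,"ax":0,"ay":0,"az":0}
    - {"gripper":20,"tx":1,"ty":0.5,"tz":-42,"ax":0,"ay":0,"az":0}
    - {"gripper":20,"tx":1,"ty":0.5,"tz":-42,"ax":0,"ay":0,"az":0}
    - {"gripper":20,"tx":1,"ty":0.5,"tz":-42,"ax":0,"ay":0,"az":0}
    - {"gripper":20,"tx":1,"ty":0.5,"tz":-42,"ax":0,"ay":0,"az":0}
    - {"gripper":20,"tx":0,"ty":0.5,"tz":-42,"ax":0,"ay":0,"az":0}

```text
clock: 24.3
tcp_pos: [0.563, -0.1726, 0.1201]
orientation: [-1.574, 0.052, -0.042]
contact_force: [0.4, 0.0, -0.5]
grip_width: 0.037
```

Request:
jog_arm:
  motion:
    - {"gripper":20,"tx":0,"ty":0,"tz":-41,"ax":0,"ay":0,"az":0}
    - {"gripper":20,"tx":0,"ty":0,"tz":-41,"ax":0,"ay":0,"az":0}
    - {"gripper":20,"tx":0,"ty":0,"tz":-41,"ax":0,"ay":0,"az":0}
    - {"gripper":20,"tx":0,"ty":0,"tz":0,"ax":0,"ay":0,"az":0}
    - {"gripper":20,"tx":0,"ty":0,"tz":0,"ax":0,"ay":0,"az":0}

```text
clock: 24.8
tcp_pos: [0.5551, -0.2951, 0.1204]
orientation: [-1.575, 0.055, -0.044]
contact_force: [0.3, 0.9, -1.1]
grip_width: 0.0372
```

```bash
python3 -c "
from h import *
delta(*POC['green'],.048,-.0607)"
```

```text
t 24.8 tcp [ 0.5551 -0.2951  0.1204] shift mm [ 4.  72.3  2.3] turn [ 0.0046 -0.0021 -0.0072] rows>= 2.0 1.4498994946771575 F [ 0.3  0.9 -1.1] w 0.0372
   in turned axes [ 3.4 72.4  2. ]
```

Request:
jog_arm:
  motion:
    - {"gripper":20,"tx":3,"ty":12,"tz":1,"ax":0.004,"ay":-0.002,"az":-0.007}
    - {"gripper":20,"tx":0,"ty":20,"tz":0,"ax":0,"ay":0,"az":0}
    - {"gripper":20,"tx":0,"ty":20,"tz":0,"ax":0,"ay":0,"az":0}
    - {"gripper":20,"tx":0,"ty":20,"tz":0,"ax":0,"ay":0,"az":0}
    - {"gripper":20,"tx":0,"ty":0,"tz":0,"ax":0,"ay":0,"az":0}
    - {"gripper":20,"tx":0,"ty":0,"tz":0,"ax":0,"ay":0,"az":0}

```text
clock: 25.4
tcp_pos: [0.559, -0.2916, 0.0478]
orientation: [-1.57, 0.045, -0.043]
contact_force: [1.0, -0.4, -0.0]
grip_width: 0.0374
```

```bash
python3 -c "
from h import *
delta(*POC['green'],.0384,-.0607)
im=vision.grab_frame('wrist')[:,:,::-1].copy()
cv2.imwrite('pics/w14.png',im)"
```

```text
t 25.4 tcp [ 0.559  -0.2916  0.0478] shift mm [-0.2  9.4 -1.7] turn [-0.0005  0.0045 -0.0009] rows>= 1.0 0.19039263672782245 F [ 1.  -0.4 -0. ] w 0.0374
   in turned axes [-0.2  9.4 -1.7]
```

View pics/w14.png

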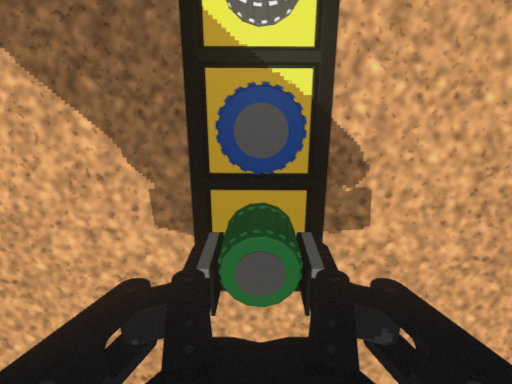

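Request:
jog_arm:
  motion:
    - {"gripper":20,"tx":0,"ty":5,"tz":-1.5,"ax":0,"ay":0.004,"az":0}
    - {"gripper":20,"tx":0,"ty":4,"tz":0,"ax":0,"ay":0,"az":0}
    - {"gripper":20,"tx":0,"ty":1,"tz":0,"ax":0,"ay":0,"az":0}
    - {"gripper":20,"tx":0,"ty":0,"tz":0,"ax":0,"ay":0,"az":0}
    - {"gripper":20,"tx":0,"ty":0,"tz":0,"ax":0,"ay":0,"az":0}

```text
clock: 25.95
tcp_pos: [0.5588, -0.2947, 0.0385]
orientation: [-1.571, 0.049, -0.049]
contact_force: [-0.5, 0.0, 3.2]
grip_width: 0.0373
```

Request:
jog_arm:
  motion:
    - {"gripper":44,"tx":0,"ty":0,"tz":0,"ax":0,"ay":0,"az":0}
    - {"gripper":55,"tx":0,"ty":0,"tz":0,"ax":0,"ay":0,"az":0}
    - {"gripper":66,"tx":0,"ty":0,"tz":0,"ax":0,"ay":0,"az":0}
    - {"gripper":66,"tx":0,"ty":0,"tz":0,"ax":0,"ay":0,"az":0}
    - {"gripper":66,"tx":0,"ty":-30,"tz":0,"ax":0,"ay":0,"az":0}
    - {"gripper":66,"tx":0,"ty":-40,"tz":0,"ax":0,"ay":0,"az":0}
    - {"gripper":66,"tx":0,"ty":-40,"tz":0,"ax":0,"ay":0,"az":0}
    - {"gripper":66,"tx":0,"ty":-20,"tz":0,"ax":0,"ay":0,"az":0}
    - {"gripper":66,"tx":-10,"ty":-20,"tz":-40,"ax":0,"ay":0,"az":0}
    - {"gripper":66,"tx":-20,"ty":0,"tz":-40,"ax":0,"ay":0,"az":0}
    - {"gripper":66,"tx":0,"ty":0,"tz":0,"ax":0,"ay":0,"az":0}
    - {"gripper":66,"tx":0,"ty":0,"tz":0,"ax":0,"ay":0,"az":0}

```text
clock: 27.15
tcp_pos: [0.5226, -0.3739, 0.1884]
orientation: [-1.571, 0.051, -0.051]
contact_force: [0.4, 0.3, 0.2]
grip_width: 0.0657
```

```bash
python3 -c "
from h import *
delta(*POC['green'],.2,-.0607)
for n in ('top','scene','wrist'):
  cv2.imwrite(f'pics/{n}_f.png',vision.grab_frame(n)[:,:,::-1])
a=cv2.imread('pics/scene_f.png')[120:300,100:330]
cv2.imwrite('pics/sf.png',cv2.resize(a,None,fx=3,fy=3,interpolation=cv2.INTER_CUBIC))
"
```

```text
t 27.15 tcp [ 0.5226 -0.3739  0.1884] shift mm [ 30.7 -11.7  82.8] turn [ 0.0007 -0.0047 -0.0001] rows>= 2.0 1.7817844263040994 F [0.4 0.3 0.2] w 0.0657
   in turned axes [ 31.1 -11.6  82.7]
```

View pics/top_f.png

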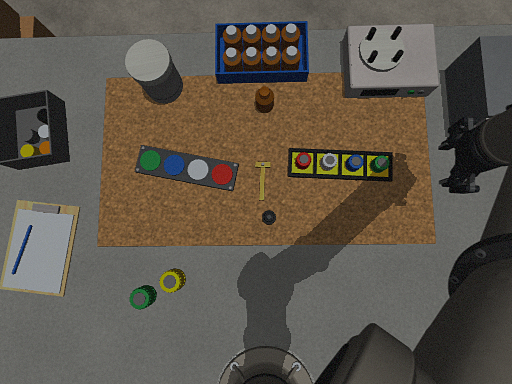

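View pics/sf.png

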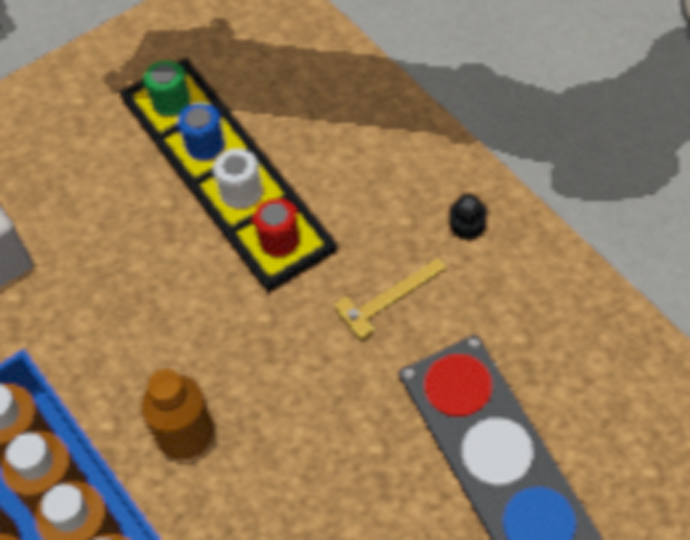

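View pics/wrist_f.png

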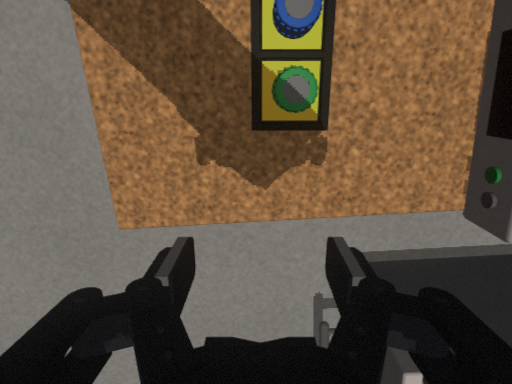

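```bash
python3 -c "
from bench import ticket
print(ticket.hand_in())"
```

```text
the job is handed in; nothing more can be done
None
```

I moved all four caps into the black test rack in reverse order and handed the job in at about 27 s on the robot's clock, against the 96 s limit. The hand-in reports no verdict, so these results rest on my own checks.

- **Order:** the incoming row, from left to right, was green, blue, white, red. The test rack now reads red, white, blue, green.
- **Green cap:** there were two green candidates, one on the rack and a larger loose one nearer the robot. I used the smaller one on the rack.
- **Placing:** I lowered each cap until it met the pocket floor with a light contact of 2–8 N, then opened the gripper and lifted clear.
- **Last pictures (top, scene and wrist cameras):** each cap stands upright and well inside its pocket. The incoming pads are empty, and the gripper is clear with no force on it.
- **Bottle:** the amber bottle is at the same pixel position in the top picture as at the start.

None of the checks failed. I judged the final cap positions by eye and from the tool position at release, which was within about 1.5 mm of each pocket centre. I did not do a separate fit to the last pictures.

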